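# Hang up the scraper and press the plate home in the welding nest

### The job

Make the welding nest ready for its next part: take the red-handled scraper that was left lying across it and hang it by its eye on the free peg of the tool stand, then lay the drilled aluminium plate between the nest's guide pins and press it steadily down past the spring catches at both ends until it sits level on the two copper rails. Do not drop the plate, and leave everything else on the table where it is.

Things in the scene. Friction and masses are not known exactly. Their poses are not given: they have to be found in the camera images.
- nest: Welding nest fixed on the table: steel base 206 x 110 x 12 mm, origin at the centre of its underside (table height), x along its length. Four steel guide pins, 10 mm thick, at x = +-48, y = +-33.5 mm leave 57 mm for the 54 mm wide plate; their cone tips end 51 mm above the table (full width up to 43). Between the pins only the base stands beside the plate, so fingers have room there.
- rest_centre (a point): Middle of the nest at rail-top height; axes as the nest. Two copper rails run along x at y = +-15 mm (110 mm long, 10 mm wide), their tops 24 mm above the table, 12 mm above the base. The seated plate has its underside here, its top at 32 mm.
- catch_a_nose (a point): Resting tip of the spring catch at the nest's -x end, 34 mm above the table; axes as the nest. A 21 mm wide steel wedge, it sticks 5 mm out of a blue housing (36 mm wide, 49 mm high, upper edge chamfered 4 mm), whose face is at x = -67 mm. A plate laid on both catches has its underside about 40 mm above the table.
- catch_b_nose (a point): The same catch at the +x end (housing face at x = +67 mm). Pressing pushes a catch back along x; it takes about 6 to 9 N at each end, and one end may go before the other. When the plate's top passes below 34 mm the catch springs out over its end and holds it down.
- plate: Flat loose aluminium plate 130 x 54 x 8 mm with four 11 mm holes near its corners, about 0.15 kg, lying flat on the table; origin at the centre of its underside, x along its length, z up. Either end may go either way in the nest.
- scraper: Loose scraper, 188 mm long, 0.12 kg, lying flat across the nest on the rails; origin on its underside, x along the handle from eye to blade. Red handle 16 mm wide, 12 mm high, x = -62 to +32 mm. Steel eye at the -x end: ring 44 mm across, 28 mm hole, 8 mm bar, centre at x = -80 mm. Blade 34 mm wide, tip at x = +86 mm. Balances near x = -15 mm.
- scraper_eye (a point): Centre of the scraper's eye hole (6 mm above the underside when it lies flat); same axes as the scraper, the hole runs along z.
- tool_stand: Tool stand fixed on the table: grey board 100 mm wide, 262 mm high, on a dark foot 10 mm high that reaches 60 mm in front. Origin on the table under the board's front face; x points away from the robot, y left. Two pegs of 8 mm diameter leave the board at 190 mm height, y = +-25 mm, sloping up at 45 degrees to the robot's side. A spanner hangs fixed on the one at y = +25; the other is free.
- peg_root (a point): Where the free peg leaves the face of the board, 190 mm above the table; axes as the tool stand.
- peg_tip (a point): Free end of the free peg (round), 45 mm in front of the board and 235 mm above the table; axes as the tool stand.
- magnet: Bystander: red triangular welding magnet 75 x 100 x 18 mm lying on the table; origin at the centre of its underside.
- parallel_block: Bystander: ground steel bar 25 x 90 x 28 mm, long along its y; origin at the centre of its underside.
- copper_block: Bystander: copper block 45 x 68 x 32 mm with an upright brass pin to 100 mm; origin at the centre of its underside.
- tape_measure: Bystander: yellow tape measure 35 x 72 x 62 mm standing on the table; origin at the centre of its underside.
- angle_offcut: Bystander: bright steel angle piece 38 x 50 x 62 mm standing on the table; origin at the centre of its underside.
- pliers: Bystander: pliers with red grips, 64 x 188 x 14 mm, lying on the lid of the big purple box (fixed, 245 x 156 mm, lid 130 mm above the table) in the middle of the table; origin at the centre of the pliers' underside.

How it is judged:
On the way, in this order (a step that is already met when the one before it is completed fails the run):
1. the scraper hangs by its eye on the free peg (distance between scraper_eye and peg_root below 0.065 m and x of scraper_eye in the frame of peg_root below 0 m and z of scraper_eye in the frame of peg_root above -0.03 m and angle between scraper's own x axis and vertical above 2.5 rad and contact force between scraper and tool_stand above 0.2 N and linear speed of scraper below 0.05 m/s and y of scraper_eye in the frame of peg_root between -0.02 and 0.02 m), for 0.2 s.
2. the plate lies level on both rails, under both catches (z of plate in the frame of nest between 0.0225 and 0.026 m and angle between plate's own z axis and vertical below 0.025 rad and horizontal distance between plate and nest below 0.006 m and angle between the x axis of plate and the x axis of nest, either way round below 0.08 rad and linear speed of plate below 0.02 m/s), for 0.2 s.
At the end, for the whole second after the job is handed in: The plate rests on both rails under both catches: underside 22.5 to 26 mm above the table, tilt under 1.4 deg, within 6 mm and 4.5 deg of the nest's middle line. The scraper hangs at rest by its eye on the free peg, blade down within 37 deg of plumb, eye under 65 mm from the root (all of step 1 and all of step 2); the robot touches nothing.
It fails at once if the plate is dropped (falls free of the fingers at more than 0.7 m/s, about 25 mm of fall) (linear speed of plate above 0.7 m/s and contact force between plate and the fingers below 0.05 N).
It fails at once if a bystander is moved more than 25 mm (distance of any of magnet, parallel_block, copper_block, tape_measure, angle_offcut, pliers from where it was at the start of the episode above 0.025 m).
It also fails if it takes over 67 s, if anything falls off the work surface, if the arm or the gripper's body presses on something with over 40 N, if the wrist force passes 120 N, or if a joint passes its speed limit or range.

### The arm

A 6-joint arm with a two-finger parallel gripper is mounted at the origin on a cart in front of the work surface, level with it; the furniture and walls round the work are solid. World frame = base frame: x ahead of the robot, y to its left, z up, the work surface at z = 0. Lengths are in m, angles in rad, forces in N, time in s.
With the tool pointing down it reaches from about 0.35 to 0.975 m from the base axis. Payload 4.9 kg.
Tool frame: the origin (TCP) lies midway between the tips of the shut fingers; the grasp point (between the pads) lies 19 mm behind it (ctrl.tcp_to_grasp is the distance from the TCP to the grasp point, in m); z points along the fingers, y is the line along which they close (so a half turn about z gives the same grasp; the last joint's range is limited). The gripper opens to 85 mm and grips with 20 to 120 N. Pads are 22 mm wide; open, the fingers measure 114 mm over their backs; the gripper's body (76 mm by 85 mm) begins 54 mm behind the grasp point. The pads swing forward as they close: fully open they stand 13 mm farther back than shut.
Start: joints at [1.026, 0.053, 1.613, -0, 1.476, -0.119], TCP at [0.258, 0.569, 0.231] pointing down, gripper open.
Joint ranges: [-3.01, 3.01], [-1.01, 2.22], [0.06, 2.58], [-1.02, 4.17], [0.09, 2.62], [-3.14, 3.14]. Speed limits (rad/s): [2.57, 2.57, 3.14, 3.14, 3.14, 3.14].

### API

Orientations are given as a rotation vector (axis times angle).
In Python, from station import ctrl gives the robot as it stands.
- The arm moves only by the shell command python3 jog.py [FORCE], which reads ROWS from standard input. ROWS is a JSON object with one list for each field, all of the same length, 1 to 20, a row being the entries at one place: finger_gap (the finger opening in m), x, y, z (the shift in m), wx, wy, wz (a rotation vector in rad); each row is the pose to reach, as a shift and turn from the pose commanded when the command began, along the tool's axes at that moment; what a row does not reach only later rows make up. A row lasts 1/12 s, in which the tool goes at most 0.0417 m and 0.125 rad, less where a joint would pass 70% of its speed; a pose out of reach is approached as far as the arm can. The fingers move at their own pace and stop on an object; FORCE is the grip in N (left out, the last holds). Time passes only in rows, so rows that do not move let the fingers close. It prints the time, the measured TCP pose, the force, the opening and the grip force at its end. Input that does not fit is refused with a message, and nothing moves.
- ctrl.get_obs(): the state, without advancing time (a new reading comes with each control period).
- ctrl.get_image(name): name is "scene" or "side" or "wrist"; returns the picture (400x640x3 uint8, red, green, blue); there is no depth.
- ctrl.camera_params(name): a dict with "fx", "fy", "cx", "cy" (pixels), "k1" (the pictures are not rectified: a ray, as slopes to the right and down, at radius r is drawn at 1 + k1 r^2 times it, then the intrinsics apply), "T" (4x4, takes a point from camera to world coordinates); the wrist camera has in their place "tool_from_camera" (4x4, takes a point from camera to tool coordinates, whose origin is the TCP and whose axes are the flange's). Camera axes: x right, y down, z forward; pixel columns grow to the right and rows downward; lengths in m; the calibration is good to about 2 mm. A picture is of the moment at which its call begins: read the wrist's pose just before it. camera_params takes no time and is no camera call.
- ctrl.finish_job(): hands the job in; it is judged then, once.
The state is a dict: "t": time; "q": joint angles; "dq": joint speeds; "effort": joint torques, N m; "tool_pos": TCP position; "tool_rot": TCP orientation; "contact_force": force on the tool from outside, world axes, zero at the start; "wrist_torque": the same for the moment, N m; "opening": finger opening in m; "grip_force": force on a finger pad.
Only numpy, scipy, OpenCV 4.12 (cv2) and the standard library are available. Lean on these libraries where they do the work, as an engineer would, in place of code of your own. Each camera call takes 0.05 s, during which the arm holds its last target. There are 200 camera calls.

## Working session

There is one attempt and no reset: what is moved stays moved. The work goes in short steps, Python scripts to look and compute and a shell command to move; the robot and the scene stay as the last step left them, time stands still between calls to the robot, and variables do not carry over. Pictures are saved under pics/ and viewed, at most 10 in all, crops included, and the job is handed in when it is done.

```bash
ls; mkdir -p pics
cat > h.py <<'E'
import numpy as np, cv2
from scipy.spatial.transform import Rotation as R
from station import ctrl
def cam(name,obs=None):
    p=ctrl.camera_params(name)
    if 'T' in p: T=np.array(p['T'])
    else:
        o=obs or ctrl.get_obs(); W=np.eye(4); W[:3,:3]=R.from_rotvec(o['tool_rot']).as_matrix(); W[:3,3]=o['tool_pos']
        T=W@np.array(p['tool_from_camera'])
    return p,T
def ray(name,u,v,obs=None):
    p,T=cam(name,obs); K=np.array([[p['fx'],0,p['cx']],[0,p['fy'],p['cy']],[0,0,1.]])
    xy=cv2.undistortPoints(np.array([[[u,v]]],float),K,np.array([p['k1'],0,0,0,0.]))[0,0]
    d=T[:3,:3]@np.array([xy[0],xy[1],1]); return T[:3,3],d/np.linalg.norm(d)
def plane(name,u,v,z,obs=None):
    o,d=ray(name,u,v,obs); return o+d*(z-o[2])/d[2]
def tri(rs):
    A=np.zeros((3,3));b=np.zeros(3)
    for o,d in rs:
        M=np.eye(3)-np.outer(d,d);A+=M;b+=M@o
    return np.linalg.solve(A,b)
def proj(name,P,obs=None):
    p,T=cam(name,obs); q=np.linalg.inv(T)@np.append(P,1); x,y=q[:2]/q[2]; s=1+p['k1']*(x*x+y*y)
    return p['fx']*x*s+p['cx'],p['fy']*y*s+p['cy']
def totool(P,Rt=None):
    o=ctrl.get_obs(); return R.from_rotvec(o['tool_rot']).inv().apply(np.array(P)-o['tool_pos'])
E
cat > a.py <<'E'
from h import *
o=ctrl.get_obs();print(o)
for n in ['scene','side','wrist']:
    im=ctrl.get_image(n);cv2.imwrite(f'pics/{n}0.png',im[:,:,::-1]);
    p,T=cam(n,o);print(n,p['fx'],p['k1'],T.round(3).tolist())
print(np.array(ctrl.camera_params('wrist')['tool_from_camera']).round(4), ctrl.tcp_to_grasp)
E
python3 a.py
```

```text
jog.py
pics
station.py
{'t': 0.0, 'q': array([ 1.02600466e+00,  5.33296921e-02,  1.61428794e+00,  1.47618097e-05,
        1.47605264e+00, -1.18989933e-01]), 'dq': array([-0.0023954 , -0.00048466, -0.00234122, -0.00111855,  0.00091357,
        0.00174477]), 'effort': array([ 1.23117476e-03, -3.93671143e+01, -3.70178354e+01, -6.48809373e-05,
        6.86677377e-03, -3.58735360e-05]), 'tool_pos': array([0.25781595, 0.56865052, 0.23008351]), 'tool_rot': array([-0.66366233, -3.06998486,  0.00307721]), 'contact_force': array([0.66257997, 0.17144985, 0.47307116]), 'wrist_torque': array([-0.03947505, -0.01183883, -0.02879911]), 'grip_force': 0.0, 'opening': 0.08543468036048647}
scene 498.3879099814205 -0.1566913249443109 [[0.8, -0.417, 0.431, -0.049], [-0.6, -0.558, 0.573, -0.797], [0.001, -0.717, -0.697, 1.119], [0.0, 0.0, 0.0, 1.0]]
side 519.3681560565528 -0.043557613875428086 [[-0.999, -0.006, 0.048, 0.456], [-0.045, 0.477, -0.878, 1.409], [-0.018, -0.879, -0.477, 0.923], [0.0, 0.0, 0.0, 1.0]]
wrist 290.2471373845759 -0.020361588083372 [[0.414, 0.876, 0.248, 0.196], [0.91, -0.398, -0.114, 0.597], [-0.002, 0.273, -0.962, 0.373], [0.0, 0.0, 0.0, 1.0]]
[[-7.000e-04 -9.619e-01 -2.733e-01  6.860e-02]
 [ 1.000e+00 -8.000e-04  2.000e-04  2.000e-04]
 [-4.000e-04 -2.733e-01  9.619e-01 -1.433e-01]
 [ 0.000e+00  0.000e+00  0.000e+00  1.000e+00]] 0.0187
```

View pics/scene0.png

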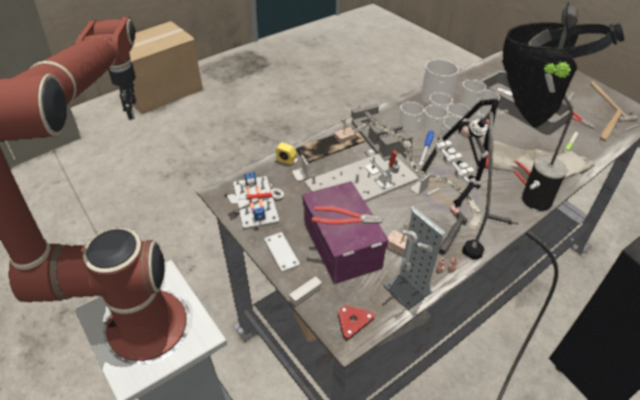

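View pics/side0.png

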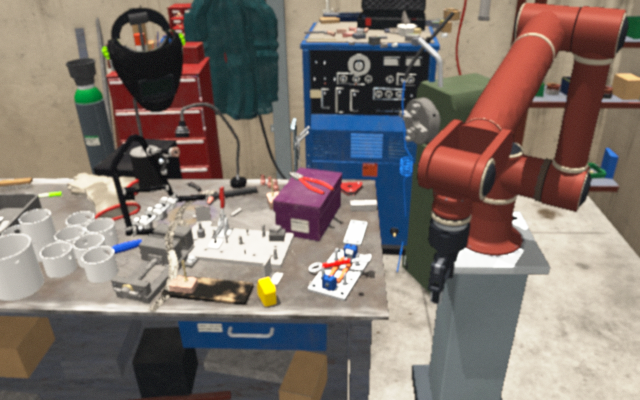

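The scene view shows the nest near (255,205), with the scraper's handle at (260,196) and its eye at (278,194). The plate is near (282,250), the stand near (420,250) and the purple box near (345,230). The side view shows the nest near (340,272), its eye at (315,267), and the plate at (355,235).

Run:
```python
from h import *
for n,u,v,z in [('scene',250,180,.049),('scene',259,213,.049),('side',329,282,.049),('side',352,247,.049),('scene',278,194,.03),('side',315,267,.03),('scene',282,250,.008),('side',355,235,.008),('scene',305,290,.028),('scene',354,320,.018),('scene',285,153,.05),('side',267,290,.05)]:
    print(n,u,v,plane(n,u,v,z).round(3))
b=cv2.imread('pics/scene0.png')
cv2.imwrite('pics/c1.png',cv2.resize(b[170:330,220:460],None,fx=3.3,fy=3.3,interpolation=cv2.INTER_CUBIC))
```

```text
scene 250 180 [0.487 0.259 0.049]
scene 259 213 [0.432 0.119 0.049]
side 329 282 [0.496 0.305 0.049]
side 352 247 [0.433 0.14  0.049]
scene 278 194 [0.533 0.17  0.03 ]
side 315 267 [0.538 0.214 0.03 ]
scene 282 250 [ 0.425 -0.01   0.008]
side 355 235 [0.421 0.013 0.008]
scene 305 290 [ 0.388 -0.173  0.028]
scene 354 320 [ 0.437 -0.317  0.018]
scene 285 153 [0.651 0.303 0.05 ]
side 267 290 [0.657 0.344 0.05 ]
```

View pics/c1.png

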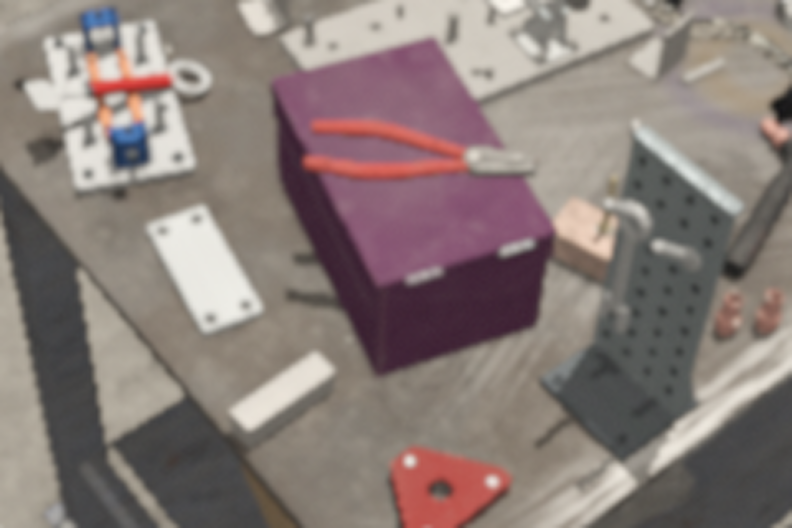

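The crop shows the scraper handle running from (95,87) to (170,80), with the eye ring at (190,77). The free peg is the right-hand one, at (675,252). Next I'll move the wrist camera over the nest, turned so tool x points from the blade to the eye.

```bash
cat >> h.py <<'E'
def goto(P,Rm):
    """shift and rotvec in the present tool axes (measured) to reach world P, rotation matrix Rm"""
    o=ctrl.get_obs(); R0=R.from_rotvec(o['tool_rot'])
    return totool(P).round(4), (R0.inv()*R.from_matrix(Rm)).as_rotvec().round(4)
def down(h):
    "tool pointing down, tool x at heading h"
    x=np.array([np.cos(h),np.sin(h),0]);z=np.array([0,0,-1.]);return np.c_[x,np.cross(z,x),z]
E
python3 - <<'E'
from h import *
a=plane('scene',248.8,196.4,.034);b=plane('scene',271.5,194.2,.034);print(a,b,np.arctan2(*(b-a)[1::-1]))
h=np.arctan2(*(b-a)[1::-1])
print(goto([.46,.2,.23],down(h)))
E
```

```text
[0.45152728 0.21169269 0.034     ] [0.51377136 0.17741041 0.034     ] -0.5034355287896175
(array([-0.3364, -0.2524,  0.0007]), array([ 2.000e-04, -2.500e-03, -3.064e+00]))
```

```bash
echo '{"finger_gap":[0.04,0.04,0.04,0.04,0.04,0.04,0.04,0.04,0.04,0.04,0.04,0.04,0.04],"x":[-0.336,-0.336,-0.336,-0.336,-0.336,-0.336,-0.336,-0.336,-0.336,-0.336,-0.336,-0.336,-0.336],"y":[-0.252,-0.252,-0.252,-0.252,-0.252,-0.252,-0.252,-0.252,-0.252,-0.252,-0.252,-0.252,-0.252],"z":[0,0,0,0,0,0,0,0,0,0,0,0,0],"wx":[0,0,0,0,0,0,0,0,0,0,0,0,0],"wy":[0,0,0,0,0,0,0,0,0,0,0,0,0],"wz":[1.6,1.6,1.6,1.6,1.6,1.6,1.6,1.6,1.6,1.6,1.6,1.6,1.6]}' | python3 jog.py 60
python3 - <<'E'
from h import *
print(goto([.46,.2,.23],down(-.5034)),ctrl.get_obs()['q'])
E
```

```text
t: 1.23
tool_pos: [0.4604, 0.1997, 0.2309]
tool_rot: [-2.672, -1.652, 0.001]
contact_force: [-1.0, -0.8, 0.3]
opening: 0.0398
grip_force: 0.0
(array([ 0.0002, -0.0005,  0.0009]), array([-1.0000e-04,  8.0000e-04,  1.6108e+00])) [ 2.60753738e-01 -2.47831457e-01  1.89335134e+00  6.40031015e-05
  1.49674842e+00  7.24139817e-01]
```

```bash
echo '{"finger_gap":[0.04,0.04,0.04,0.04,0.04,0.04,0.04,0.04,0.04,0.04,0.04,0.04,0.04,0.04],"x":[0,0,0,0,0,0,0,0,0,0,0,0,0,0],"y":[0,0,0,0,0,0,0,0,0,0,0,0,0,0],"z":[0,0,0,0,0,0,0,0,0,0,0,0,0,0],"wx":[0,0,0,0,0,0,0,0,0,0,0,0,0,0],"wy":[0,0,0,0,0,0,0,0,0,0,0,0,0,0],"wz":[1.61,1.61,1.61,1.61,1.61,1.61,1.61,1.61,1.61,1.61,1.61,1.61,1.61,1.61]}' | python3 jog.py
python3 - <<'E'
from h import *
import json
o=ctrl.get_obs();im=ctrl.get_image('wrist');cv2.imwrite('pics/w1.png',im[:,:,::-1])
np.savez('w1.npz',tool_pos=o['tool_pos'],tool_rot=o['tool_rot']);print(o['tool_pos'],o['tool_rot'],o['q'])
E
```

```text
t: 2.4
tool_pos: [0.4598, 0.2008, 0.2309]
tool_rot: [3.045, -0.771, -0.001]
contact_force: [-0.5, 0.3, -0.5]
opening: 0.0401
grip_force: 0.0
[0.45984195 0.20083105 0.23093968] [ 3.04521986e+00 -7.70947649e-01 -8.25458696e-04] [ 2.63357363e-01 -2.47900834e-01  1.89335536e+00 -3.72524860e-06
  1.49674284e+00  2.33006731e+00]
```

View pics/w1.png

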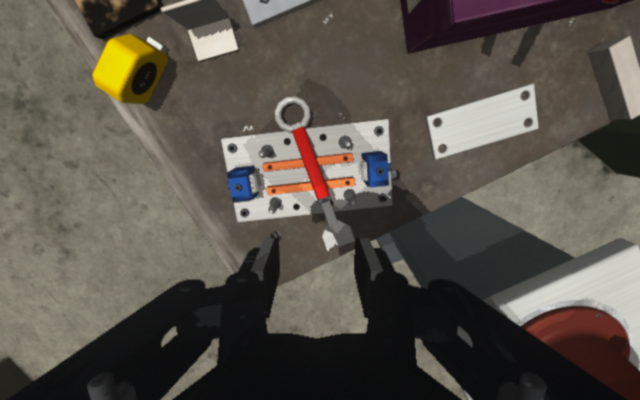

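The wrist view shows the eye at (294,112), and the red handle from (299,129) to (323,200). The blue housings are at (243,184) and (377,168), and the plate's corners are near (428,116), (534,85), (538,130) and (435,158). I'll measure these with masks.

```bash
cat > m.py <<'E'
from h import *
import sys
def load(f): return cv2.imread(f'pics/{f}.png'),dict(np.load(f'{f}.npz'))
def comps(mask,amin=40):
    c,_=cv2.findContours(mask.astype(np.uint8),cv2.RETR_EXTERNAL,cv2.CHAIN_APPROX_NONE)
    return sorted([x for x in c if cv2.contourArea(x)>amin],key=cv2.contourArea,reverse=True)
def rect(c,z,o):
    pts=np.array([plane('wrist',*p[0],z,o)[:2] for p in c]);r=cv2.minAreaRect((pts*1000).astype(np.float32))
    bx=cv2.boxPoints(r);e=[bx[1]-bx[0],bx[2]-bx[1]];e=max(e,key=np.linalg.norm);return np.array(r[0])/1000,np.array(r[1]),np.arctan2(e[1],e[0])
if __name__=='__main__':
    im,o=load(sys.argv[1]);hsv=cv2.cvtColor(im,cv2.COLOR_BGR2HSV);H,S,V=cv2.split(hsv)
    roi=np.zeros_like(H);roi[:250]=1
    print('red');[print(cv2.boundingRect(c),rect(c,.034,o)) for c in comps(((H<4)|(H>174))&(S>150)&(V>90)&(roi>0))[:3]]
    print('blue');[print(cv2.boundingRect(c),rect(c,.047,o)) for c in comps((H>100)&(H<125)&(S>130)&(V>50)&(roi>0))[:3]]
    print('orange');[print(cv2.boundingRect(c),rect(c,.024,o)) for c in comps((H>5)&(H<18)&(S>130)&(V>150)&(roi>0))[:5]]
    print('white');[print(cv2.boundingRect(c),rect(c,.008,o)) for c in comps((S<35)&(V>150)&(roi>0),800)[:5]]
E
python3 m.py w1
```

```text
red
(293, 127, 36, 72) (array([0.4797179 , 0.19755356]), array([15.69581795, 86.62537384]), np.float32(-0.149131))
blue
(364, 153, 24, 34) (array([0.44052841, 0.1339446 ]), array([24.80391121, 37.98900986]), np.float32(-0.34580633))
(228, 168, 26, 33) (array([0.49963708, 0.27989532]), array([27.02556419, 37.49558258]), np.float32(-0.44830427))
orange
(267, 182, 46, 13) (array([0.46463358, 0.23685657]), array([56.52869415,  9.74050522]), np.float32(1.1976337))
(263, 159, 42, 12) (array([0.49368948, 0.22880476]), array([50.2003212,  9.9055872]), np.float32(1.1847357))
(317, 153, 36, 12) (array([0.47035352, 0.17084222]), array([42.38628769,  9.99091053]), np.float32(1.1855752))
(327, 178, 28, 10) (array([0.4410665 , 0.17777502]), array([33.31015015,  9.74438   ]), np.float32(1.1872586))
white
(427, 84, 111, 75) (array([ 0.42126575, -0.01031144]), array([130.49859619,  54.48145294]), np.float32(1.3761458))
(307, 119, 84, 81) (array([0.45484567, 0.15479886]), array([99.57161713, 94.62373352]), np.float32(1.1957287))
(221, 131, 88, 57) (array([0.50747366, 0.24884198]), array([101.88846588,  67.20368958]), np.float32(1.1850761))
(234, 189, 83, 33) (array([0.45389786, 0.26659097]), array([108.65109253,  40.49563217]), np.float32(1.1867149))
(610, 37, 30, 81) (array([ 0.38512927, -0.18739771]), array([93.83825684, 25.43969536]), np.float32(0.055631313))
```

Run:
```python
from h import *
o=dict(np.load('w1.npz'))
im=cv2.imread('pics/w1.png');e=plane('wrist',294,112,.030,o);print(e, np.linalg.norm(e[:2]-[.4797,.1976]),np.arctan2(*(e[:2]-[.4797,.1976])[::-1]))
print(goto([.4805,.1975,.06],down(-.149)),goto([.4805,.1975,.026],down(-.149)))
```

```text
[0.54025432 0.18663725 0.03      ] 0.06153866722333018 -0.1791000024675355
(array([ 0.0199, -0.0069,  0.171 ]), array([ 3.000e-04,  5.000e-04, -3.429e-01])) (array([ 0.0199, -0.0069,  0.205 ]), array([ 3.000e-04,  5.000e-04, -3.429e-01]))
```

```bash
echo '{"finger_gap":[0.034,0.034,0.034,0.034,0.034,0.034,0.034,0.034],"x":[0.02,0.02,0.02,0.02,0.02,0.02,0.02,0.02],"y":[-0.007,-0.007,-0.007,-0.007,-0.007,-0.007,-0.007,-0.007],"z":[0.171,0.171,0.171,0.171,0.171,0.19,0.204,0.204],"wx":[0,0,0,0,0,0,0,0],"wy":[0,0,0,0,0,0,0,0],"wz":[-0.335,-0.335,-0.335,-0.335,-0.335,-0.335,-0.335,-0.335]}' | python3 jog.py 60
python3 - <<'E'
from h import *
o=ctrl.get_obs();im=ctrl.get_image('wrist');cv2.imwrite('pics/w2.png',im[:,:,::-1])
print(o['tool_pos'],o['opening'],o['contact_force'])
E
```

```text
t: 3.12
tool_pos: [0.4793, 0.1972, 0.0256]
tool_rot: [3.13, -0.247, -0.007]
contact_force: [0.2, -1.1, 0.3]
opening: 0.0337
grip_force: 0.0
[0.47930543 0.19718423 0.02558095] 0.03367403593945923 [ 0.20365024 -1.14901547  0.26091601]
```

View pics/w2.png

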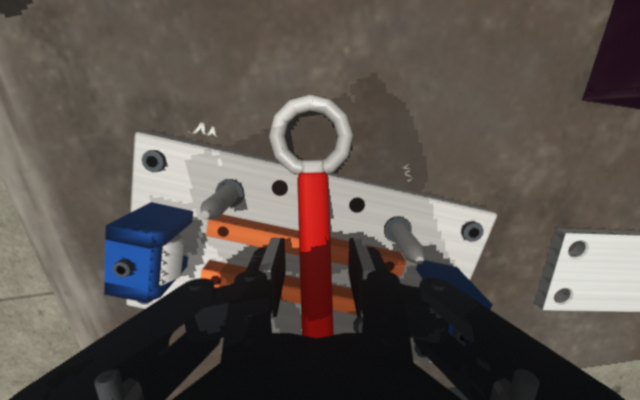

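The handle lies midway between the open fingers, with the eye at (311,134). I'll close at 80 N and lift.

```bash
echo '{"finger_gap":[0.0,0.0,0.0,0.0,0.0],"x":[0,0,0,0,0],"y":[0,0,0,0,0],"z":[0,0,0,0,0],"wx":[0,0,0,0,0],"wy":[0,0,0,0,0],"wz":[0,0,0,0,0]}' | python3 jog.py 80 && echo '{"finger_gap":[0.0,0.0,0.0,0.0,0.0,0.0,0.0],"x":[0,0,0,0,0,0,0],"y":[0,0,0,0,0,0,0],"z":[-0.03,-0.07,-0.11,-0.15,-0.19,-0.22,-0.22],"wx":[0,0,0,0,0,0,0],"wy":[0,0,0,0,0,0,0],"wz":[0,0,0,0,0,0,0]}' | python3 jog.py
python3 - <<'E'
from h import *
o=ctrl.get_obs();im=ctrl.get_image('wrist');cv2.imwrite('pics/w3.png',im[:,:,::-1]);np.savez('w3.npz',tool_pos=o['tool_pos'],tool_rot=o['tool_rot'])
b=cv2.imread('pics/scene0.png')
for (u,v) in [(637,125),(740,208),(693,408),(675,252),(625,208),(545,380),(630,455),(275,80),(435,42),(552,232),(382,282)]:
    x,y=220+u/3.3,170+v/3.3
    print(u,v,[plane('scene',x,y,z)[:2].round(3).tolist() for z in (.262,.235,.19,.13,.01)])
s=cv2.imread('pics/side0.png');cv2.imwrite('pics/c2.png',cv2.resize(np.hstack([s[100:240,250:400]]),None,fx=4,fy=4,interpolation=cv2.INTER_CUBIC))
E
```

```text
t: 3.58
tool_pos: [0.4826, 0.198, 0.0294]
tool_rot: [-3.131, 0.249, -0.005]
contact_force: [-0.5, -0.2, 5.7]
opening: 0.0131
grip_force: 79.3
t: 4.17
tool_pos: [0.4843, 0.1985, 0.2564]
tool_rot: [-3.127, 0.249, -0.021]
contact_force: [0.7, 0.3, 0.1]
opening: 0.0134
grip_force: 78.5
637 125 [[0.643, -0.271], [0.664, -0.255], [0.701, -0.227], [0.749, -0.191], [0.846, -0.117]]
740 208 [[0.643, -0.374], [0.665, -0.36], [0.701, -0.338], [0.75, -0.308], [0.847, -0.249]]
693 408 [[0.495, -0.471], [0.512, -0.461], [0.54, -0.444], [0.579, -0.421], [0.655, -0.376]]
675 252 [[0.578, -0.374], [0.597, -0.36], [0.63, -0.338], [0.674, -0.309], [0.762, -0.249]]
625 208 [[0.578, -0.324], [0.598, -0.309], [0.631, -0.285], [0.675, -0.251], [0.763, -0.185]]
545 380 [[0.435, -0.398], [0.45, -0.386], [0.476, -0.365], [0.51, -0.337], [0.577, -0.281]]
630 455 [[0.439, -0.472], [0.454, -0.462], [0.48, -0.445], [0.514, -0.422], [0.582, -0.376]]
275 80 [[0.458, -0.075], [0.474, -0.052], [0.501, -0.014], [0.537, 0.037], [0.608, 0.138]]
435 42 [[0.581, -0.114], [0.601, -0.093], [0.634, -0.057], [0.678, -0.009], [0.766, 0.087]]
552 232 [[0.523, -0.309], [0.541, -0.294], [0.571, -0.269], [0.611, -0.234], [0.691, -0.166]]
382 282 [[0.402, -0.273], [0.416, -0.257], [0.44, -0.229], [0.472, -0.193], [0.535, -0.12]]
```

View pics/c2.png

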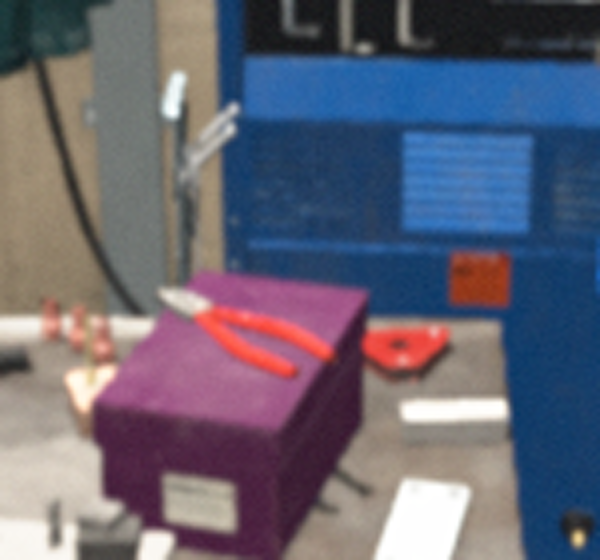

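The side crop shows the two peg tips near (235,108) and (230,130), that is (308.7,127) and (307.5,132.5) in the full picture. The farther one is the free peg. Now I'll triangulate the tip and locate the eye in the tool frame.

Run:
```python
from h import *
T=tri([ray('scene',220+655/3.3,170+245/3.3),ray('side',308.7,127)]);print('tipA',T)
T=tri([ray('scene',220+610/3.3,170+205/3.3),ray('side',307.5,132.5)]);print('tipB',T)
for P in ([.595,-.35,.235],[.595,-.30,.235],[.64,-.35,.19]):
    a=proj('scene',P);print(P,'crop1',(a[0]-220)*3.3,(a[1]-170)*3.3,'crop2',[(x-c)*4 for x,c in zip(proj('side',P),(250,100))])
im=cv2.imread('pics/w3.png');o=dict(np.load('w3.npz'))
W=R.from_rotvec(o['tool_rot'])
g=cv2.cvtColor(im,cv2.COLOR_BGR2HSV);m=((g[:,:,1]<40)&(g[:,:,2]>120)).astype(np.uint8);m[240:]=0
c,h=cv2.findContours(m,cv2.RETR_CCOMP,cv2.CHAIN_APPROX_NONE)
for k,(x,hh) in enumerate(zip(c,h[0])):
    if hh[3]>=0 and cv2.contourArea(x)>300:
        (u,v),ax,_=cv2.fitEllipse(x);
        C,d=ray('wrist',u,v,o);C=W.inv().apply(C-o['tool_pos']);d=W.inv().apply(d);print(u,v,ax,[ (C+d*(z-C[2])/d[2]).round(4) for z in (-.004,0,.004)])
```

```text
tipA [ 0.58767402 -0.34804397  0.23606625]
tipB [ 0.58934771 -0.30054552  0.23415279]
[0.595, -0.35, 0.235] crop1 662.0608264587846 244.48736788562707 crop2 [np.float64(225.2141687905132), np.float64(107.21643616775589)]
[0.595, -0.3, 0.235] crop1 612.8407139702767 202.21141816800764 crop2 [np.float64(221.4106576178117), np.float64(127.95420995458426)]
[0.64, -0.35, 0.19] crop1 695.4779145149658 255.5624326206348 crop2 [np.float64(177.68207324746936), np.float64(153.30031137875153)]
315.39703369140625 137.11587524414062 (44.74513244628906, 53.2316780090332) [array([ 0.0618, -0.0005, -0.004 ]), array([ 0.0616, -0.0006,  0.    ]), array([ 0.0613, -0.0006,  0.004 ])]
```

Run:
```python
from h import *
print(goto([.44,-.35,.28],down(0)))
```

```text
(array([ 0.0445,  0.548 , -0.0292]), array([-0.003 , -0.0085, -0.159 ]))
```

```bash
echo '{"finger_gap":[0,0,0,0,0,0,0,0,0,0,0,0,0,0,0],"x":[0.004,0.008,0.012,0.016,0.02,0.024,0.028,0.032,0.036,0.04,0.044,0.044,0.044,0.044,0.044],"y":[0.04,0.08,0.12,0.16,0.2,0.24,0.28,0.32,0.36,0.4,0.44,0.48,0.52,0.54,0.548],"z":[-0.03,-0.03,-0.03,-0.03,-0.03,-0.03,-0.03,-0.03,-0.03,-0.03,-0.03,-0.03,-0.03,-0.03,-0.03],"wx":[0,0,0,0,0,0,0,0,0,0,0,0,0,0,0],"wy":[0,0,0,0,0,0,0,0,0,0,0,0,0,0,0],"wz":[-0.04,-0.08,-0.159,-0.159,-0.159,-0.159,-0.159,-0.159,-0.159,-0.159,-0.159,-0.159,-0.159,-0.159,-0.159]}' | python3 jog.py
python3 - <<'E'
from h import *
c=np.sqrt(.5);z=np.array([c,0,-c]);x=np.array([c,0,c]);Rm=np.c_[x,np.cross(z,x),z]
print(goto([.51,-.348,.227],Rm),ctrl.get_obs()['q'])
E
```

```text
t: 5.47
tool_pos: [0.4358, -0.3527, 0.2745]
tool_rot: [-3.139, 0.006, 0.005]
contact_force: [-0.5, 1.6, -0.7]
opening: 0.0129
grip_force: 78.6
(array([ 0.0744, -0.0049,  0.0472]), array([-0.0011,  0.7888, -0.0046])) [-8.12840630e-01 -1.19979236e-01  1.70996299e+00 -6.24458522e-04
  1.55589625e+00  7.61757660e-01]
```

```bash
echo '{"finger_gap":[0,0,0,0,0,0,0,0,0],"x":[0.01,0.02,0.04,0.05,0.06,0.07,0.074,0.074,0.074],"y":[-0.005,-0.005,-0.005,-0.005,-0.005,-0.005,-0.005,-0.005,-0.005],"z":[0,0.01,0.02,0.03,0.04,0.047,0.047,0.047,0.047],"wx":[0,0,0,0,0,0,0,0,0],"wy":[0.12,0.24,0.36,0.48,0.6,0.7,0.788,0.788,0.788],"wz":[0,0,0,0,0,0,-0.004,-0.004,-0.004]}' | python3 jog.py
python3 - <<'E'
from h import *
o=ctrl.get_obs();print(o['q'].round(3));im=ctrl.get_image('wrist');cv2.imwrite('pics/w4.png',im[:,:,::-1]);np.savez('w4.npz',tool_pos=o['tool_pos'],tool_rot=o['tool_rot'])
c=np.sqrt(.5);z=np.array([c,0,-c]);x=np.array([c,0,c]);Rm=np.c_[x,np.cross(z,x),z]
W=R.from_rotvec(o['tool_rot']);print('eye',o['tool_pos']+W.apply([.0615,-.0005,0]),W.as_matrix().round(3).tolist())
for P in ([.588,-.348,.236],[.633,-.349,.19]): print(proj('wrist',P,o))
E
```

```text
t: 6.22
tool_pos: [0.5106, -0.344, 0.2276]
tool_rot: [-2.9, -0.003, -1.198]
contact_force: [0.2, 0.1, -1.2]
opening: 0.0136
grip_force: 78.6
[-0.994 -0.274  2.059  0.771  1.02   0.27 ]
eye [ 0.55410912 -0.34349728  0.27099293] [[0.708, 0.003, 0.706], [0.001, -1.0, 0.004], [0.706, -0.002, -0.708]]
(np.float64(322.70739377634857), np.float64(134.24597957308524))
(np.float64(322.6029222648299), np.float64(131.1371383292254))
```

View pics/w4.png

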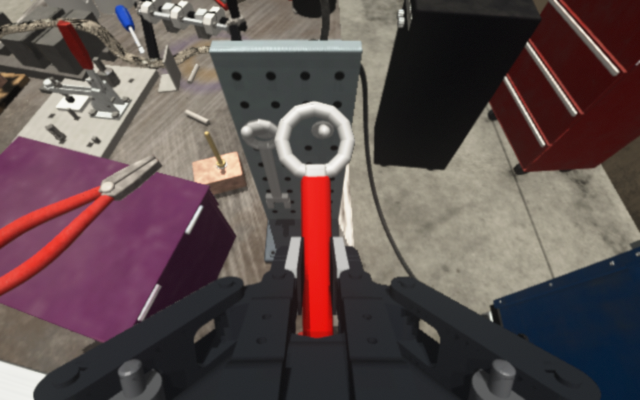

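The peg tip shows at (323,130) inside the ring, whose centre is (314,140). The tip is about 4 mm to the tool's +y and 2 mm to +x. I'll correct that and slide on along the peg axis.

```bash
echo '{"finger_gap":[0,0,0,0,0,0,0],"x":[0.002,0.002,0.002,0.002,0.002,0.002,0.002],"y":[0.0045,0.0045,0.0045,0.0045,0.0045,0.0045,0.0045],"z":[0.01,0.03,0.05,0.065,0.078,0.078,0.078],"wx":[0,0,0,0,0,0,0],"wy":[0,0,0,0,0,0,0],"wz":[0,0,0,0,0,0,0]}' | python3 jog.py
python3 - <<'E'
from h import *
o=ctrl.get_obs();W=R.from_rotvec(o['tool_rot']);E=o['tool_pos']+W.apply([.0615,-.0005,0]);print('eye',E,o['contact_force'])
a=np.radians(75);z=np.array([np.sin(a),0,-np.cos(a)]);x=np.array([np.cos(a),0,np.sin(a)]);Rm=np.c_[x,np.cross(z,x),z]
print(goto(E-.0615*x,Rm))
a=np.radians(60);z=np.array([np.sin(a),0,-np.cos(a)]);x=np.array([np.cos(a),0,np.sin(a)]);Rm=np.c_[x,np.cross(z,x),z]
print(goto(E-.0615*x,Rm))
im=ctrl.get_image('wrist');cv2.imwrite('pics/w5.png',im[:,:,::-1])
E
```

```text
t: 6.85
tool_pos: [0.5661, -0.3466, 0.1711]
tool_rot: [-2.902, -0.014, -1.186]
contact_force: [-11.0, 3.9, -6.6]
opening: 0.0132
grip_force: 80.2
eye [ 0.60998912 -0.34571906  0.21420171] [-10.98454585   3.92159821  -6.57602513]
(array([ 0.0085, -0.0005,  0.0312]), array([-0.011 ,  0.5328,  0.003 ]))
(array([ 0.0022, -0.0007,  0.0165]), array([-0.0104,  0.271 ,  0.0044]))
```

View pics/w5.png

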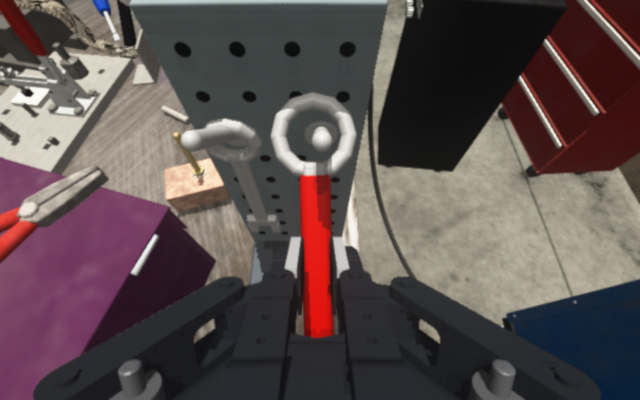

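The peg passes through the ring; its tip is at (322,137) and the ring centre at (314,136). The ring just touches the board at 11 N. I'll back off a little, pitch towards plumb and release gently.

```bash
echo '{"finger_gap":[0,0,0,0,0,0],"x":[0,0,0.002,0.004,0.004,0.004],"y":[0,0,0,0,0,0],"z":[-0.006,-0.003,0.005,0.012,0.012,0.012],"wx":[0,0,0,0,0,0],"wy":[0,0.12,0.24,0.36,0.36,0.36],"wz":[0,0,0,0,0,0]}' | python3 jog.py && echo '{"finger_gap":[0.032,0.032,0.032,0.032,0.032,0.032,0.032,0.032,0.032],"x":[0,0,0,0,0,0,0,0,0],"y":[0,0,0,0,0,0,0,0,0],"z":[0,0,0,0,-0.02,-0.05,-0.09,-0.12,-0.12],"wx":[0,0,0,0,0,0,0,0,0],"wy":[0,0,0,0,0,0,0,0,0],"wz":[0,0,0,0,0,0,0,0,0]}' | python3 jog.py
python3 - <<'E'
from h import *
im=ctrl.get_image('wrist');cv2.imwrite('pics/w6.png',im[:,:,::-1]);print(ctrl.get_obs()['q'].round(3))
E
```

```text
t: 7.4
tool_pos: [0.5793, -0.3492, 0.1692]
tool_rot: [-2.637, -0.004, -1.702]
contact_force: [0.4, 0.1, -1.0]
opening: 0.0131
grip_force: 79.6
t: 8.15
tool_pos: [0.4683, -0.3523, 0.2244]
tool_rot: [2.631, 0.007, 1.705]
contact_force: [-0.2, -0.5, 0.1]
opening: 0.032
grip_force: 0.0
[-1.205 -0.314  2.247  1.269  1.101 -0.218]
```

View pics/w6.png

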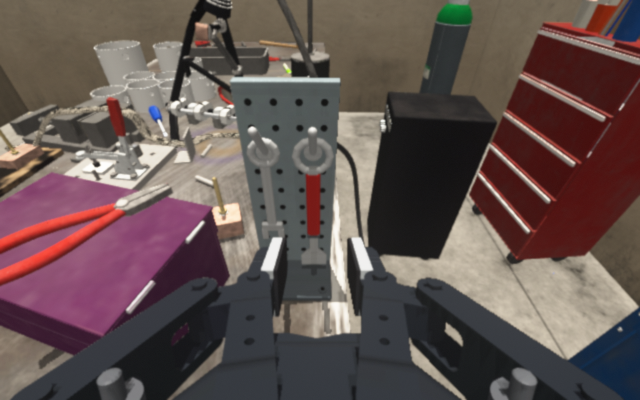

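The scraper hangs plumb on the free peg, with its eye at (312,155) and its blade at (314,255). On to the plate.

Run:
```python
from h import *
print(goto([.43,-.2,.27],down(.3)))
print(goto([.415,-.03,.24],down(1.376)))
```

```text
(array([ 0.0275, -0.1517, -0.0553]), array([ 0.1783, -1.1398, -0.2619]))
(array([-0.005 , -0.3219, -0.0571]), array([ 0.7895, -0.9505, -1.2074]))
```

```bash
echo '{"finger_gap":[0.08,0.08,0.08,0.08,0.08,0.08,0.08,0.08,0.08,0.08,0.08],"x":[0.006,0.01,0.015,0.02,0.027,0.027,0.027,0.027,0.027,0.027,0.027],"y":[-0.015,-0.03,-0.05,-0.07,-0.1,-0.12,-0.15,-0.152,-0.152,-0.152,-0.152],"z":[-0.05,-0.055,-0.055,-0.055,-0.055,-0.055,-0.055,-0.055,-0.055,-0.055,-0.055],"wx":[0.018,0.036,0.053,0.071,0.089,0.178,0.178,0.178,0.178,0.178,0.178],"wy":[-0.114,-0.228,-0.342,-0.456,-0.57,-1.14,-1.14,-1.14,-1.14,-1.14,-1.14],"wz":[-0.026,-0.052,-0.079,-0.105,-0.131,-0.262,-0.262,-0.262,-0.262,-0.262,-0.262]}' | python3 jog.py
python3 - <<'E'
from h import *
print(goto([.415,-.03,.24],down(1.376)),ctrl.get_obs()['q'].round(2))
E
```

```text
t: 9.12
tool_pos: [0.4336, -0.1967, 0.2672]
tool_rot: [-3.098, -0.483, 0.005]
contact_force: [0.2, -0.2, -0.9]
opening: 0.0798
grip_force: 0.0
(array([ 0.0331, -0.1643,  0.0282]), array([-0.0068, -0.0016, -1.0669])) [-0.58 -0.33  1.9   0.    1.58  0.68]
```

```bash
echo '{"finger_gap":[0.08,0.08,0.08,0.08,0.08,0.08,0.08,0.08,0.08,0.08],"x":[0.01,0.02,0.03,0.033,0.033,0.033,0.033,0.033,0.033,0.033],"y":[-0.04,-0.08,-0.12,-0.16,-0.164,-0.164,-0.164,-0.164,-0.164,-0.164],"z":[0.01,0.01,0.02,0.028,0.028,0.028,0.028,0.028,0.028,0.028],"wx":[0,0,0,0,0,0,0,0,0,0],"wy":[0,0,0,0,0,0,0,0,0,0],"wz":[-1.067,-1.067,-1.067,-1.067,-1.067,-1.067,-1.067,-1.067,-1.067,-1.067]}' | python3 jog.py
python3 - <<'E'
from h import *
o=ctrl.get_obs();im=ctrl.get_image('wrist');cv2.imwrite('pics/w7.png',im[:,:,::-1])
np.savez('w7.npz',tool_pos=o['tool_pos'],tool_rot=o['tool_rot']);
E
sed -i 's/roi\[:250\]=1/roi[:270]=1/' m.py; python3 m.py w7
```

```text
t: 9.95
tool_pos: [0.4131, -0.0313, 0.2398]
tool_rot: [-2.428, -1.986, -0.005]
contact_force: [0.5, 0.7, 0.1]
opening: 0.0797
grip_force: 0.0
red
(411, 172, 133, 98) (array([ 0.61262756, -0.1464872 ]), array([ 89.9220047 , 188.62463379]), np.float32(-0.756595))
blue
(292, 9, 35, 29) (array([0.43869159, 0.13275694]), array([22.33744049, 34.59621048]), np.float32(-0.38560528))
orange
(324, 0, 9, 9) (array([0.46382715, 0.15422258]), array([7.75452852, 8.7081461 ]), np.float32(-0.19987804))
white
(478, 0, 162, 99) (array([0.73461218, 0.05744564]), array([108.43119049, 209.60734558]), np.float32(-0.17774922))
(16, 67, 105, 116) (array([0.10462601, 0.08557655]), array([146.66091919, 105.78471375]), np.float32(1.5599772))
(297, 104, 45, 103) (array([ 0.42150732, -0.00954085]), array([131.00469971,  55.23881912]), np.float32(1.3773309))
(161, 195, 94, 75) (array([ 0.24560033, -0.08125436]), array([109.96138763, 133.16093445]), np.float32(-0.19514048))
(307, 0, 59, 64) (array([0.46903683, 0.13389096]), array([68.27318573, 55.24868774]), np.float32(1.1868426))
```

View pics/w7.png

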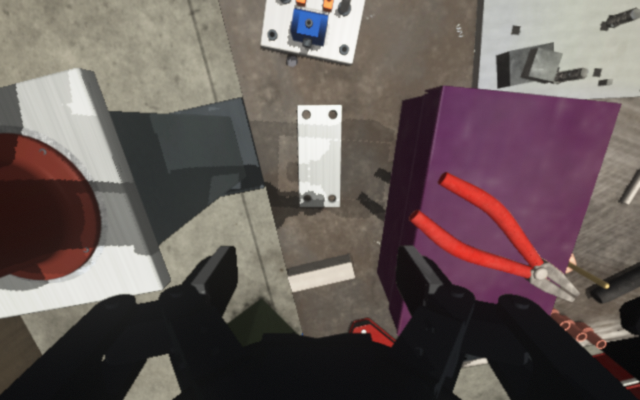

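The plate lies at (297–342, 104–207) in the wrist view, which agrees with the first measurement to 1 mm. The box stays about 10 cm clear. I'll go down over it.

Run:
```python
from h import *
print(goto([.4214,-.0099,.012],down(1.377)))
```

```text
(array([0.0215, 0.0044, 0.228 ]), array([-0.0021, -0.0056, -0.0085]))
```

```bash
echo '{"finger_gap":[0.07,0.07,0.07,0.07,0.07,0.07,0.07,0.07,0.07],"x":[0.01,0.021,0.021,0.021,0.021,0.021,0.021,0.021,0.021],"y":[0.002,0.004,0.004,0.004,0.004,0.004,0.004,0.004,0.004],"z":[0.04,0.08,0.12,0.16,0.19,0.215,0.227,0.227,0.227],"wx":[0,0,0,0,0,0,0,0,0],"wy":[0,0,0,0,0,0,0,0,0],"wz":[0,-0.008,-0.008,-0.008,-0.008,-0.008,-0.008,-0.008,-0.008]}' | python3 jog.py 60; for i in 1; do :; done
echo '{"finger_gap":[0.07,0.07,0.07,0.07],"x":[0,0,0,0],"y":[0,0,0,0],"z":[0.004,0.008,0.01,0.01],"wx":[0,0,0,0],"wy":[0,0,0,0],"wz":[0,0,0,0]}' | python3 jog.py
python3 - <<'E'
from h import *
print(goto([.4214,-.0099,.0],down(1.377)))
E
```

```text
t: 10.75
tool_pos: [0.4202, -0.0106, 0.0128]
tool_rot: [-2.421, -1.991, -0.002]
contact_force: [-0.7, -0.2, 0.7]
opening: 0.0702
grip_force: 0.0
t: 11.08
tool_pos: [0.421, -0.0108, 0.0035]
tool_rot: [-2.422, -1.994, -0.003]
contact_force: [0.1, 0.6, 0.3]
opening: 0.0698
grip_force: 0.0
(array([0.0009, 0.0003, 0.0035]), array([-0.0022, -0.0047,  0.0007]))
```

```bash
echo '{"finger_gap":[0.064,0.064,0.064],"x":[0.001,0.001,0.001],"y":[0,0,0],"z":[0.002,0.004,0.004],"wx":[0,0,0],"wy":[0,0,0],"wz":[0,0,0]}' | python3 jog.py; echo '{"finger_gap":[0.064,0.064],"x":[0,0],"y":[0,0],"z":[0.002,0.002],"wx":[0,0],"wy":[0,0],"wz":[0,0]}' | python3 jog.py; echo '{"finger_gap":[0.064,0.064],"x":[0,0],"y":[0,0],"z":[0.002,0.002],"wx":[0,0],"wy":[0,0],"wz":[0,0]}' | python3 jog.py
```

```text
t: 11.33
tool_pos: [0.4207, -0.0096, -0.001]
tool_rot: [-2.421, -1.994, -0.002]
contact_force: [0.2, -0.2, 0.4]
opening: 0.0642
grip_force: 0.0
t: 11.5
tool_pos: [0.4207, -0.0097, -0.003]
tool_rot: [-2.421, -1.994, -0.002]
contact_force: [0.5, 0.0, -0.3]
opening: 0.064
grip_force: 0.0
t: 11.67
tool_pos: [0.4206, -0.0097, -0.0051]
tool_rot: [-2.421, -1.994, -0.002]
contact_force: [-0.8, 0.0, 0.1]
opening: 0.0641
grip_force: 0.0
```

```bash
echo '{"finger_gap":[0.064,0.064],"x":[0,0],"y":[0,0],"z":[0.0015,0.0015],"wx":[0,0],"wy":[0,0],"wz":[0,0]}' | python3 jog.py; echo '{"finger_gap":[0.064,0.064],"x":[0,0],"y":[0,0],"z":[0.0015,0.0015],"wx":[0,0],"wy":[0,0],"wz":[0,0]}' | python3 jog.py
```

```text
t: 11.83
tool_pos: [0.4211, -0.0097, -0.006]
tool_rot: [-2.421, -1.994, -0.003]
contact_force: [-0.4, 1.0, 2.4]
opening: 0.0642
grip_force: 1.1
t: 12.0
tool_pos: [0.4213, -0.0098, -0.0061]
tool_rot: [-2.42, -1.994, -0.001]
contact_force: [-8.5, 1.1, 16.7]
opening: 0.0642
grip_force: 8.1
```

The tips touched the table at TCP z = -6 mm. I'll raise 4 mm and close.

```bash
echo '{"finger_gap":[0.064,0.064,0.0,0.0,0.0,0.0,0.0],"x":[0,0,0,0,0,0,0],"y":[0,0,0,0,0,0,0],"z":[-0.004,-0.004,-0.004,-0.004,-0.004,-0.004,-0.004],"wx":[0,0,0,0,0,0,0],"wy":[0,0,0,0,0,0,0],"wz":[0,0,0,0,0,0,0]}' | python3 jog.py 110; echo '{"finger_gap":[0,0,0,0,0,0,0,0],"x":[0,0,0,0,0,0,0,0],"y":[0,0,0,0,0,0,0,0],"z":[-0.005,-0.02,-0.04,-0.06,-0.08,-0.1,-0.1,-0.1],"wx":[0,0,0,0,0,0,0,0],"wy":[0,0,0,0,0,0,0,0],"wz":[0,0,0,0,0,0,0,0]}' | python3 jog.py
python3 - <<'E'
from h import *
o=ctrl.get_obs();im=ctrl.get_image('wrist');cv2.imwrite('pics/w8.png',im[:,:,::-1]);np.savez('w8.npz',tool_pos=o['tool_pos'],tool_rot=o['tool_rot'])
o=dict(np.load('w1.npz'))
# nest from w1: rails' points lie on lines offset +-15 mm, blue mids
print('blue mid',(np.array([.44053,.13394])+[.49964,.27990])/2)
m=[np.array(p) for p in ([.46463,.23686],[.49369,.22880],[.47035,.17084],[.44107,.17778])]
h=1.187;n=np.array([np.cos(h),np.sin(h)]);q=np.array([-n[1],n[0]])
print('across',[round(float(p@q),4) for p in m]); print('blue along/across',[(p@n,p@q) for p in (np.array([.44053,.13394]),np.array([.49964,.27990]))])
E
python3 m.py w8
```

```text
t: 12.58
tool_pos: [0.4217, -0.0099, -0.0027]
tool_rot: [-2.422, -1.995, -0.004]
contact_force: [-1.7, -0.3, 9.2]
opening: 0.0505
grip_force: 115.5
t: 13.25
tool_pos: [0.4215, -0.0103, 0.0966]
tool_rot: [-2.422, -1.995, -0.004]
contact_force: [-0.6, 0.2, -1.7]
opening: 0.0506
grip_force: 114.5
blue mid [0.470085 0.20692 ]
across [-0.3421, -0.3721, -0.3722, -0.3424]
blue along/across [(np.float64(0.28914934782965634), np.float64(-0.3583284235860789)), (np.float64(0.44662407394949244), np.float64(-0.3584844155172694))]
red
blue
(265, 0, 61, 12) (array([0.43563541, 0.12341816]), array([ 5.75510645, 35.05548096]), np.float32(-0.19579583))
orange
white
(255, 129, 123, 120) (array([0.42437509, 0.00135294]), array([100.49607849,  95.91609192]), np.float32(1.3755914))
(83, 0, 111, 123) (array([0.30392972, 0.12537281]), array([81.46720123, 81.84662628]), np.float32(-1.5577599))
(570, 0, 70, 112) (array([0.66237146, 0.05981936]), array([78.60579681, 57.14503098]), np.float32(1.4317203))
(294, 0, 89, 59) (array([0.46300348, 0.12070241]), array([39.49393082, 56.2764473 ]), np.float32(-0.38384432))
(142, 209, 94, 61) (array([ 0.31047635, -0.03678778]), array([95.55272675, 48.00686646]), np.float32(0.49246523))
```

The plate is held and lifted; the opening reads 50.5 mm, offset by 3 mm just as with the scraper. From w1 the rails give lengths of 108.5 and 109 mm, 30 mm apart, and a nest centre at (.4689,.2071) heading 1.187. I'll take a second look at the bare nest on the way.

Run:
```python
from h import *
print(goto([.420,.087,.22],down(1.187)))
```

```text
(array([ 0.0958, -0.0196, -0.1243]), array([-0.0044, -0.0042,  0.191 ]))
```

```bash
echo '{"finger_gap":[0,0,0,0,0,0,0,0,0],"x":[0.01,0.03,0.05,0.075,0.09,0.096,0.096,0.096,0.096],"y":[-0.005,-0.01,-0.015,-0.02,-0.02,-0.02,-0.02,-0.02,-0.02],"z":[-0.03,-0.06,-0.09,-0.11,-0.12,-0.124,-0.124,-0.124,-0.124],"wx":[0,0,0,0,0,0,0,0,0],"wy":[0,0,0,0,0,0,0,0,0],"wz":[0.05,0.1,0.15,0.191,0.191,0.191,0.191,0.191,0.191]}' | python3 jog.py
cat > n.py <<'E'
from m import *
o=ctrl.get_obs();im=ctrl.get_image('wrist')[:,:,::-1].copy();cv2.imwrite('pics/w9.png',im);print(o['tool_pos'],o['tool_rot'])
H,S,V=cv2.split(cv2.cvtColor(im,cv2.COLOR_BGR2HSV))
h=1.187;n=np.array([np.cos(h),np.sin(h)]);q=np.array([-n[1],n[0]])
for c in comps((H>5)&(H<18)&(S>130)&(V>120),60)[:6]:
    P=np.array([plane('wrist',*p[0],.024,o)[:2] for p in c]);print('orange',cv2.boundingRect(c),rect(c,.024,o),'along',(P@n).min(),(P@n).max(),'across',(P@q).min(),(P@q).max())
print('blue',[(cv2.boundingRect(c)) for c in comps((H>100)&(H<125)&(S>130)&(V>50),60)[:4]])
# held plate: outline seen at top face
m=((S<40)&(V>140)).astype(np.uint8);W=R.from_rotvec(o['tool_rot'])
for c in comps(m,3000):
    b=cv2.boundingRect(c);pts=[]
    for p in c[:,0]:
        C,d=ray('wrist',*p,o);C=W.inv().apply(C-o['tool_pos']);d=W.inv().apply(d);pts.append((C+d*(-.003-C[2])/d[2])[:2])
    pts=np.array(pts);print(b,'tool frame x',pts[:,0].min(),pts[:,0].max(),'y',pts[:,1].min(),pts[:,1].max())
E
python3 n.py
```

```text
t: 14.05
tool_pos: [0.4191, 0.0865, 0.2183]
tool_rot: [-2.599, -1.752, 0.004]
contact_force: [0.2, -0.0, -1.9]
opening: 0.0503
grip_force: 115.0
[0.41906439 0.0864795  0.21826332] [-2.59899626 -1.75202095  0.00418235]
orange (299, 3, 10, 111) (array([0.45445038, 0.2128866 ]), array([108.30732727,   9.36824322]), np.float32(1.190088)) along 0.3134211673654824 0.42171010265044667 across -0.34640764802462914 -0.3369809085249965
orange (327, 3, 10, 111) (array([0.48191479, 0.20170773]), array([108.20838165,   9.37397957]), np.float32(1.1873354)) along 0.3133799302615007 0.42158648139526017 across -0.3760292524764654 -0.3666314953803165
blue []
(256, 0, 122, 252) tool frame x 0.0023257834456053006 0.11828469488776591 y -0.02817763687558888 0.029536872468144966
(481, 0, 159, 170) tool frame x 0.046057197373543225 0.1202369978233708 y 0.07181627910598828 0.1570959367139889Traceback (most recent call last):
  File "n.py", line 13, in <module>
    C,d=ray('wrist',*p,o);C=W.inv().apply(C-o['tool_pos']);d=W.inv().apply(d);pts.append((C+d*(-.003-C[2])/d[2])[:2])
        ~~~^^^^^^^^^^^^^^
  File "h.py", line 12, in ray
    p,T=cam(name,obs); K=np.array([[p['fx'],0,p['cx']],[0,p['fy'],p['cy']],[0,0,1.]])
        ~~~^^^^^^^^^^
  File "h.py", line 5, in cam
    p=ctrl.camera_params(name)
ValueError: time passes only in moves, steps and waits
```

Run:
```python
from m import *
o=dict(np.load('w8.npz'));W=R.from_rotvec(o['tool_rot'])
for u,v in [(256,129),(316,129),(377,129),(256,200),(377,200)]:
    C,d=ray('wrist',u,v,o);C=W.inv().apply(C-o['tool_pos']);d=W.inv().apply(d);print(u,v,(C+d*(-.0107-C[2])/d[2]).round(4))
for z in (.065,.05): print(goto([.4685,.2072,z-.0027],down(1.188)))
```

```text
256 129 [ 0.0652 -0.0261 -0.0107]
316 129 [ 0.0652  0.0005 -0.0107]
377 129 [ 0.0652  0.0276 -0.0107]
256 200 [ 0.0325 -0.028  -0.0107]
377 200 [ 0.0324  0.0294 -0.0107]
(array([0.1302, 0.0015, 0.1565]), array([-0.0071, -0.0021, -0.0021]))
(array([0.1301, 0.0016, 0.1715]), array([-0.0071, -0.0021, -0.0021]))
```

```bash
echo '{"finger_gap":[0,0,0,0,0,0,0,0,0,0],"x":[0.03,0.065,0.1,0.12,0.13,0.13,0.13,0.13,0.13,0.13],"y":[0,0.001,0.0015,0.0015,0.0015,0.0015,0.0015,0.0015,0.0015,0.0015],"z":[0.03,0.06,0.09,0.11,0.13,0.145,0.156,0.156,0.156,0.156],"wx":[-0.004,-0.004,-0.004,-0.004,-0.004,-0.004,-0.004,-0.004,-0.004,-0.004],"wy":[0,0,0,0,0,0,0,0,0,0],"wz":[0,0,0,0,0,-0.002,-0.002,-0.002,-0.002,-0.002]}' | python3 jog.py
python3 - <<'E'
from h import *
print(goto([.4685,.2072,.045],down(1.188)))
E
```

```text
t: 14.93
tool_pos: [0.4706, 0.2075, 0.0663]
tool_rot: [-2.602, -1.757, -0.008]
contact_force: [-0.2, 0.3, -1.3]
opening: 0.0505
grip_force: 115.0
(array([-0.0012, -0.0019,  0.0213]), array([ 0.0016, -0.0049, -0.0002]))
```

```bash
echo '{"finger_gap":[0,0,0,0,0,0],"x":[-0.001,-0.001,-0.001,-0.001,-0.001,-0.001],"y":[-0.0015,-0.0015,-0.0015,-0.0015,-0.0015,-0.0015],"z":[0.005,0.01,0.016,0.016,0.016,0.016],"wx":[0,0,0,0,0,0],"wy":[-0.003,-0.003,-0.003,-0.003,-0.003,-0.003],"wz":[0,0,0,0,0,0]}' | python3 jog.py
python3 - <<'E'
from h import *
print(goto([.4685,.2072,.0383],down(1.188)))
E
```

```text
t: 15.43
tool_pos: [0.4681, 0.2077, 0.0492]
tool_rot: [-2.602, -1.76, -0.001]
contact_force: [0.2, 0.5, -0.9]
opening: 0.0505
grip_force: 115.0
(array([-0.0003,  0.0005,  0.0109]), array([ 0.0002, -0.0009,  0.0011]))
```

Aligned to within 0.5 mm and level, with the plate's underside about 2.7 mm below the TCP reading. I'll lower it between the pins to the catches.

```bash
echo '{"finger_gap":[0,0,0,0,0],"x":[0,0,0,0,0],"y":[0.0005,0.0005,0.0005,0.0005,0.0005],"z":[0.003,0.006,0.009,0.011,0.011],"wx":[0,0,0,0,0],"wy":[0,0,0,0,0],"wz":[0,0,0,0,0]}' | python3 jog.py; echo '{"finger_gap":[0,0,0],"x":[0,0,0],"y":[0,0,0],"z":[0.002,0.004,0.004],"wx":[0,0,0],"wy":[0,0,0],"wz":[0,0,0]}' | python3 jog.py
```

```text
t: 15.85
tool_pos: [0.4682, 0.2074, 0.0376]
tool_rot: [-2.602, -1.759, -0.0]
contact_force: [0.3, -0.2, -2.1]
opening: 0.0506
grip_force: 115.0
t: 16.1
tool_pos: [0.4694, 0.2077, 0.035]
tool_rot: [2.602, 1.76, 0.004]
contact_force: [-0.4, 0.2, 1.9]
opening: 0.0506
grip_force: 115.5
```

The catches are touched, with no sideways force. I'll press steadily on.

```bash
echo '{"finger_gap":[0,0,0],"x":[0,0,0],"y":[0,0,0],"z":[0.002,0.004,0.004],"wx":[0,0,0],"wy":[0,0,0],"wz":[0,0,0]}' | python3 jog.py 120; echo '{"finger_gap":[0,0,0],"x":[0,0,0],"y":[0,0,0],"z":[0.002,0.004,0.004],"wx":[0,0,0],"wy":[0,0,0],"wz":[0,0,0]}' | python3 jog.py
```

```text
t: 16.35
tool_pos: [0.4697, 0.2079, 0.0313]
tool_rot: [2.602, 1.759, 0.005]
contact_force: [0.2, 0.7, 4.4]
opening: 0.0499
grip_force: 124.5
t: 16.6
tool_pos: [0.4692, 0.2074, 0.0264]
tool_rot: [2.602, 1.759, 0.003]
contact_force: [1.7, -1.2, 2.5]
opening: 0.0506
grip_force: 125.2
```

```bash
echo '{"finger_gap":[0,0,0],"x":[0,0,0],"y":[0,0,0],"z":[0.002,0.004,0.004],"wx":[0,0,0],"wy":[0,0,0],"wz":[0,0,0]}' | python3 jog.py; echo '{"finger_gap":[0,0,0],"x":[0,0,0],"y":[0,0,0],"z":[0.002,0.004,0.004],"wx":[0,0,0],"wy":[0,0,0],"wz":[0,0,0]}' | python3 jog.py
```

```text
t: 16.85
tool_pos: [0.4684, 0.2074, 0.0215]
tool_rot: [-2.603, -1.759, -0.002]
contact_force: [3.4, -0.1, -2.8]
opening: 0.0498
grip_force: 125.1
t: 17.1
tool_pos: [0.4685, 0.2074, 0.0213]
tool_rot: [-2.602, -1.759, 0.004]
contact_force: [-10.7, -5.3, 25.0]
opening: 0.05
grip_force: 128.1
```

TCP z = 21.3 mm is the seated height, and the rails now push back at 25 N. I'll ease off, release, rise and measure.

```bash
echo '{"finger_gap":[0,0,0.068,0.068,0.068,0.068],"x":[0,0,0,0,0,0],"y":[0,0,0,0,0,0],"z":[-0.003,-0.003,-0.003,-0.003,-0.003,-0.003],"wx":[0,0,0,0,0,0],"wy":[0,0,0,0,0,0],"wz":[0,0,0,0,0,0]}' | python3 jog.py 40; echo '{"finger_gap":[0.068,0.068,0.068,0.068,0.068,0.068,0.068,0.068,0.068],"x":[0,0,0,0,0,-0.04,-0.06,-0.06,-0.06],"y":[0,0,0,0,0,0,0,0,0],"z":[-0.02,-0.06,-0.1,-0.14,-0.18,-0.2,-0.2,-0.2,-0.2],"wx":[0,0,0,0,0,0,0,0,0],"wy":[0,0,0,0,0,0,0,0,0],"wz":[0,0,0,0,0,0,0,0,0]}' | python3 jog.py
cat > v.py <<'E'
from m import *
o=ctrl.get_obs();im=ctrl.get_image('wrist')[:,:,::-1].copy();cv2.imwrite('pics/w10.png',im)
H,S,V=cv2.split(cv2.cvtColor(im,cv2.COLOR_BGR2HSV))
print('nest centre px',proj('wrist',[.4685,.2072,.032],o))
n=np.array([np.cos(1.188),np.sin(1.188),0]);q=np.array([-n[1],n[0],0]);c=np.array([.4685,.2072,0])
# warp to a top-down map on the plate-top plane, 2 px/mm, nest frame
X,Y=np.meshgrid(np.arange(-110,110,.5),np.arange(-60,60,.5))
uv=np.array([[proj('wrist',c+x/1000*n+y/1000*q+[0,0,.032],o) for x,y in zip(a,b)] for a,b in zip(X,Y)],np.float32)
w=cv2.remap(im,uv[...,0],uv[...,1],cv2.INTER_LINEAR);cv2.imwrite('pics/top.png',w)
h2,s2,v2=cv2.split(cv2.cvtColor(w,cv2.COLOR_BGR2HSV))
dk=(v2<90).astype(np.uint8)
for k in comps(dk,60):
    (x,y),r=cv2.minEnclosingCircle(k)
    if r<20: print('dark',(x/2-110).round(1),(y/2-60).round(1),'r',round(r/2,1),cv2.contourArea(k)/4)
print('orange px',int(((h2>5)&(h2<18)&(s2>130)&(v2>120)).sum()))
print('row y=0 V',v2[120,60:380:8].tolist()); print('S',s2[120,60:380:8].tolist())
E
python3 v.py
```

```text
t: 17.6
tool_pos: [0.4683, 0.2075, 0.0209]
tool_rot: [-2.602, -1.759, -0.001]
contact_force: [0.1, -0.4, -0.1]
opening: 0.068
grip_force: 0.0
t: 18.35
tool_pos: [0.4462, 0.1513, 0.2217]
tool_rot: [-2.604, -1.758, -0.004]
contact_force: [-0.5, 0.8, -0.3]
opening: 0.068
grip_force: 0.0
nest centre px (np.float64(315.40208984960145), np.float64(127.97045409404556))Traceback (most recent call last):
  File "v.py", line 8, in <module>
    uv=np.array([[proj('wrist',c+x/1000*n+y/1000*q+[0,0,.032],o) for x,y in zip(a,b)] for a,b in zip(X,Y)],np.float32)
                  ~~~~^^^^^^^^^^^^^^^^^^^^^^^^^^^^^^^^^^^^^^^^^^
  File "h.py", line 23, in proj
    p,T=cam(name,obs); q=np.linalg.inv(T)@np.append(P,1); x,y=q[:2]/q[2]; s=1+p['k1']*(x*x+y*y)
        ~~~^^^^^^^^^^
  File "h.py", line 5, in cam
    p=ctrl.camera_params(name)
ValueError: time passes only in moves, steps and waits
```

camera_params is limited per call, so I'll cache it. Then I'll measure the four hole centres and compare their spacing with that of the plate on the table, as a check on height and tilt.

```bash
python3 - <<'E'
s=open('h.py').read().replace("    p=ctrl.camera_params(name)\n","    p=PC.setdefault(name,None) or PC.__setitem__(name,ctrl.camera_params(name)) or PC[name]\n").replace("def cam","PC={}\ndef cam")
open('h.py','w').write(s)
E
cat > v.py <<'E'
from m import *
from itertools import combinations
n=np.array([np.cos(1.188),np.sin(1.188)]);q=np.array([-n[1],n[0]]);c0=np.array([.4685,.2072])
def holes(im,o,z,box):
    x0,y0,x1,y1=box;g=cv2.cvtColor(im,cv2.COLOR_BGR2GRAY)[y0:y1,x0:x1];out=[]
    bh=cv2.morphologyEx(g,cv2.MORPH_BLACKHAT,cv2.getStructuringElement(cv2.MORPH_ELLIPSE,(17,17)))
    for k in comps(bh>45,20):
        (u,v),r=cv2.minEnclosingCircle(k);a=cv2.contourArea(k)
        if r<9 and a>.45*np.pi*r*r: M=cv2.moments(k);u,v=M['m10']/M['m00']+x0,M['m01']/M['m00']+y0;out.append((u,v,a,plane('wrist',u,v,z,o)[:2]))
    return out
im,o=load('w7');A=holes(im,o,.008,(290,98,350,215));h=1.377;N=np.array([np.cos(h),np.sin(h)])
for u,v,a,P in A: print('table',round(u),round(v),a,'along',((P-[.4214,-.0097])@N).round(4),'across',((P-[.4214,-.0097])@[-N[1],N[0]]).round(4))
o=ctrl.get_obs();im=ctrl.get_image('wrist')[:,:,::-1].copy();cv2.imwrite('pics/w10.png',im);np.savez('w10.npz',tool_pos=o['tool_pos'],tool_rot=o['tool_rot'])
for z in (.032,.048):
    for u,v,a,P in holes(im,o,z,(225,30,410,235)): print(z,round(u),round(v),a,'along',((P-c0)@n).round(4),'across',((P-c0)@q).round(4))
E
python3 v.py
```

```text
table 332 114 61.0 along 0.0538 across -0.0166
table 306 114 59.5 along 0.0538 across 0.0164
table 332 198 48.5 along -0.0541 across -0.0163
0.032 347 83 137.5 along 0.0467 across -0.0331
0.032 344 169 116.5 along -0.0461 across -0.0328
0.032 277 43 96.5 along 0.086 across 0.0401
0.032 354 43 94.0 along 0.0859 across -0.0396
0.032 332 76 87.0 along 0.0545 across -0.0171
0.032 301 76 86.0 along 0.0545 across 0.0162
0.032 349 202 62.0 along -0.0849 across -0.0394
0.032 302 176 59.5 along -0.0541 across 0.0159
0.032 280 108 46.0 along 0.0215 across 0.0399
0.032 352 108 42.5 along 0.0215 across -0.0396
0.032 332 176 41.0 along -0.0541 across -0.0184
0.032 280 146 41.0 along -0.0201 across 0.0401
0.032 351 147 38.5 along -0.0202 across -0.0393
0.032 302 188 34.0 along -0.0688 across 0.0166
0.032 328 189 32.5 along -0.0694 across -0.0145
0.048 347 83 137.5 along 0.0449 across -0.0315
0.048 344 169 116.5 along -0.0434 across -0.0312
0.048 277 43 96.5 along 0.0823 across 0.0381
0.048 354 43 94.0 along 0.0822 across -0.0377
0.048 332 76 87.0 along 0.0523 across -0.0163
0.048 301 76 86.0 along 0.0523 across 0.0154
0.048 349 202 62.0 along -0.0803 across -0.0375
0.048 302 176 59.5 along -0.0511 across 0.0151
0.048 280 108 46.0 along 0.0209 across 0.0379
0.048 352 108 42.5 along 0.0209 across -0.0377
0.048 332 176 41.0 along -0.051 across -0.0175
0.048 280 146 41.0 along -0.0187 across 0.0382
0.048 351 147 38.5 along -0.0188 across -0.0374
0.048 302 188 34.0 along -0.065 across 0.0157
0.048 328 189 32.5 along -0.0657 across -0.0138
```

At the seated height the hole spacing is 108.6 mm along and 33 mm across, against 107.9 and 33 mm on the table, and it is centred within 1 mm. At catch height it would be 103 mm, so the plate is down. The picture alone can't settle the level, so I'll probe both ends gently with shut fingers, which also makes sure both ends are pressed home.

Run:
```python
from h import *
n=np.array([np.cos(1.188),np.sin(1.188),0])
print(goto(np.array([.4685,.2072,.05])+.04*n,down(1.188)))
```

```text
(array([0.0995, 0.0006, 0.1705]), array([-0.0009, -0.0008,  0.0011]))
```

```bash
echo '{"finger_gap":[0,0,0,0,0,0,0,0,0],"x":[0.03,0.06,0.09,0.1,0.1,0.1,0.1,0.1,0.1],"y":[0,0,0,0,0,0,0,0,0],"z":[0.03,0.06,0.09,0.12,0.145,0.163,0.17,0.17,0.17],"wx":[0,0,0,0,0,0,0,0,0],"wy":[0,0,0,0,0,0,0,0,0],"wz":[0,0,0,0,0,0,0,0,0]}' | python3 jog.py; echo '{"finger_gap":[0,0,0,0,0],"x":[0,0,0,0,0],"y":[0,0,0,0,0],"z":[0.005,0.01,0.014,0.016,0.016],"wx":[0,0,0,0,0],"wy":[0,0,0,0,0],"wz":[0,0,0,0,0]}' | python3 jog.py; echo '{"finger_gap":[0,0,0],"x":[0,0,0],"y":[0,0,0],"z":[0.002,0.004,0.004],"wx":[0,0,0],"wy":[0,0,0],"wz":[0,0,0]}' | python3 jog.py
```

```text
t: 19.2
tool_pos: [0.4835, 0.245, 0.0512]
tool_rot: [-2.602, -1.76, -0.0]
contact_force: [-0.4, 0.5, 0.5]
opening: 0.0001
grip_force: 0.0
t: 19.62
tool_pos: [0.4832, 0.2444, 0.035]
tool_rot: [-2.602, -1.759, -0.001]
contact_force: [-0.4, -0.0, -0.8]
opening: -0.0002
grip_force: 0.0
t: 19.87
tool_pos: [0.484, 0.2447, 0.032]
tool_rot: [-2.603, -1.759, -0.002]
contact_force: [-1.8, 0.2, 4.4]
opening: 0.0001
grip_force: 2.1
```

The +x end is at 32.0 mm, as it should be. Now the other end.

```bash
echo '{"finger_gap":[0,0,0,0,0,0,0,0],"x":[0,0,-0.03,-0.06,-0.08,-0.08,-0.08,-0.08],"y":[0,0,0,0,0,0,0,0],"z":[-0.02,-0.03,-0.03,-0.03,-0.02,-0.01,-0.003,-0.003],"wx":[0,0,0,0,0,0,0,0],"wy":[0,0,0,0,0,0,0,0],"wz":[0,0,0,0,0,0,0,0]}' | python3 jog.py; echo '{"finger_gap":[0,0,0],"x":[0,0,0],"y":[0,0,0],"z":[0.002,0.004,0.004],"wx":[0,0,0],"wy":[0,0,0],"wz":[0,0,0]}' | python3 jog.py
```

```text
t: 20.53
tool_pos: [0.4528, 0.1705, 0.0327]
tool_rot: [-2.602, -1.758, 0.002]
contact_force: [0.4, 0.7, 0.1]
opening: -0.0002
grip_force: 0.0
t: 20.78
tool_pos: [0.4543, 0.1711, 0.032]
tool_rot: [-2.601, -1.761, 0.0]
contact_force: [-6.1, -2.8, 11.3]
opening: -0.0001
grip_force: 5.2
```

Both ends stand at 32.0 mm, so the plate is level on the rails and latched. I'll retreat upward, check the scraper's red handle by mask in the scene view, and hand in.

```bash
echo '{"finger_gap":[0,0,0,0,0,0,0],"x":[0,0,0,0,0,0,0],"y":[0,0,0,0,0,0,0],"z":[-0.03,-0.07,-0.11,-0.15,-0.18,-0.18,-0.18],"wx":[0,0,0,0,0,0,0],"wy":[0,0,0,0,0,0,0],"wz":[0,0,0,0,0,0,0]}' | python3 jog.py
python3 - <<'E'
from h import *
from m import comps
im=ctrl.get_image('scene')[:,:,::-1];H,S,V=cv2.split(cv2.cvtColor(im,cv2.COLOR_BGR2HSV))
print([cv2.boundingRect(c) for c in comps(((H<6)|(H>172))&(S>130)&(V>80),15) if cv2.boundingRect(c)[0]>330][:8])
# expected: handle hanging on the free peg
print(proj('scene',[.628,-.349,.17]),proj('scene',[.628,-.349,.08]))
o=ctrl.get_obs();print(o['tool_pos'],o['contact_force'],np.abs(o['dq']).max())
E
```

```text
t: 21.37
tool_pos: [0.4555, 0.1713, 0.2137]
tool_rot: [2.6, 1.76, 0.011]
contact_force: [-0.1, 0.1, -0.4]
opening: -0.0001
grip_force: 0.0
[(339, 307, 32, 31), (417, 256, 11, 24), (390, 152, 6, 14), (517, 162, 14, 12), (485, 157, 3, 11)]
(np.float64(425.71206131616145), np.float64(254.71057310273062)) (np.float64(420.0760182930529), np.float64(276.6579910416311))
[0.45417038 0.17091751 0.21107193] [ 0.02776837  0.06168932 -0.84244902] 0.050254914332543366
```

The handle mask at (417–428, 256–280) is where the hanging scraper should appear.

```bash
echo '{"finger_gap":[0,0,0],"x":[0,0,0],"y":[0,0,0],"z":[0,0,0],"wx":[0,0,0],"wy":[0,0,0],"wz":[0,0,0]}' | python3 jog.py && python3 -c "
from station import ctrl
print(ctrl.finish_job())"
```

```text
t: 21.67
tool_pos: [0.4527, 0.1702, 0.2082]
tool_rot: [-2.601, -1.759, 0.004]
contact_force: [0.1, -0.8, 0.4]
opening: -0.0002
grip_force: 0.0
the job is handed in; nothing more can be done
None
```

I handed the job in at about 21.7 s, with no verdict returned: the scraper hangs plumb by its eye on the free peg, and the plate's top probed at 32.0 mm at both ends, level on the rails.

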